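# Release a forming stake from its spring-collar post

## Task

Take the bright steel mushroom stake out of the quick-change post: pull the post's brass spring collar up, turn it anticlockwise (seen from above) until it comes up against its stop, and let it sink into its open notch so that it stays up by itself when you let go. Then lift the stake out and lower it, without dropping it, shank down into the empty hole of the wooden stake block, fully home and upright, leaving the collar open and the other things on the bench alone.

Things in the scene. Friction and masses are not known exactly. Their poses are not given: they have to be found in the camera images.
- post: The fixed quick-change post: black cast base plate 112 x 112 x 12 mm flat on the bench, with a column and a square socket inside the collar. Origin: centre of the underside of the base plate, on the post's vertical axis; z up. A short red line on the base plate points along +x from the axis.
- collar_grip (a point): Brass spring collar round the post: upright eight-sided sleeve, 58 mm across flats, 48 mm tall. Point on its axis, 8 mm below its upper rim: a good height to grip it; 102 mm above the bench when locked. Turns with the collar: normals of the flats at its +x and every 45 degrees; a red stripe runs down the +x flat, which when locked looks along the post's +x.
- collar (a joint): How far the collar is pulled up: 0 locked (down), 0.015 upper stop. A spring (4 to 10 N over the travel) and its 0.2 kg pull it down. Down, it cannot turn. From 0.0115 up it turns freely (13 to 14 mm is a good lift). In its open notch it stays up by itself at about 0.004.
- collar_turn (a joint): Turn of the collar in rad, 0 locked, growing anticlockwise from above. A weak spring (up to 0.17 N m) turns it back. The stop, felt as a firm resistance (over 0.4 N m), lies at an unmarked angle, new each time, 50 to 88 degrees; only there can it sink into the open notch, where it springs back 5 to 12 degrees and stays. Short of the stop it stays perched at 0.010 or snaps back locked.
- stake_center (a point): Bright steel mushroom stake, 75 mm long, 0.26 to 0.44 kg, standing in the post at first, held by two lugs in the locked collar's rim. Point on its axis 37 mm above the shank's tip; z to the head. Square shank 16 mm wide, 26 mm long (1 mm play a side in the post's socket); then a flange 33 mm in diameter, 6 mm thick, with two ears 46 mm across along x; neck 26 mm in diameter.
- stake_head (a point): Middle of the stake's round head, on its axis, 64 mm above the shank's tip, where it is gripped: 40 mm in diameter, straight sides from 8 mm below to 6 mm above this point, top 11 mm above it. In the post this point is 136 mm above the bench, the upper rim of the collar at 110 mm (locked) or 114 mm (open notch). Once the collar is open the stake lifts straight out.
- block_hole1 (a point): Empty hole in the pale wooden block: centre of its mouth in the block's top, 50 mm above the bench; 27 mm in diameter, 32 mm deep. The block is fixed, 90 x 190 x 50 mm, long side along this point's y; the other hole, with the dark flat stake, lies 96 mm away in -y. A stake that is home rests with its flange on the block's top (this stake's centre 11 mm above this point), turned any way.
- flat_stake_center (a point): The dark, flat-topped stake standing in the block's other hole, head 42 mm in diameter, 82 mm long, its top 106 mm above the bench; this point is on its axis, 37 mm above the tip of its shank. Leave it.
- bangle: A loose copper bangle, 64 mm across and 12 mm high, lying on the bench between post and block. Leave it. Origin: centre of its underside.
- jar: A glass jar with a red lid, 60 mm in diameter, 85 mm tall, on the far part of the bench. Leave it. Origin: centre of its underside.
- hammer: A hammer, 260 mm long, lying on the far part of the bench. Leave it.
- bowl: A copper bowl, 100 mm across and 45 mm high, on the far part of the bench. Leave it. Origin: centre of its underside.
- tin: A small aluminium tin, 70 mm in diameter, 50 mm tall, on the near part of the bench. Leave it. Origin: centre of its underside.
- scriber: A red-handled scriber, 180 mm long, lying on the near part of the bench. Leave it.
There are look-alikes about, which are no part of the job. Leave any orange look-alike of the post alone.

How it is judged:
On the way, in this order (a step that is already met when the one before it is completed fails the run):
1. the collar has been turned and stands in its open notch by itself, not touched by the fingers, the stake still in the post (value of joint collar between 0.003 and 0.008 m and value of joint collar_turn above 0.7 rad and contact force between the fingers and post below 0.2 N and z of stake_center in the frame of post below 0.12 m), for 0.3 s.
2. the stake is lifted clear of the post and collar (z of stake_center in the frame of post above 0.155 m), for 0.1 s.
At the end, for the whole second after the job is handed in: The mushroom stake stands at rest in the empty hole of the block: within 6 mm of the hole's axis, its flange within 3 mm of the block's top, upright within 0.08 rad, released; the collar still stands by itself in its open notch, 3 to 8 mm above the locked height and turned more than 40 degrees (horizontal distance between stake_center and block_hole1 below 0.006 m and z of stake_center in the frame of block_hole1 between 0.007 and 0.014 m and angle between the z axis of stake_center and the z axis of block_hole1, either way round below 0.08 rad and linear speed of stake below 0.02 m/s and value of joint collar between 0.003 and 0.008 m and value of joint collar_turn above 0.7 rad); the robot touches nothing.
It fails at once if the stake is dropped (falls untouched faster than 0.45 m/s) (linear speed of stake above 0.45 m/s and contact force between the fingers and stake below 0.05 N).
It fails at once if the flat-topped stake is moved by more than 15 mm (distance of flat_stake_center from where it was at the start of the episode above 0.015 m).
It fails at once if the bangle, jar, hammer, bowl, tin or scriber is moved by more than 30 mm (distance of any of bangle, jar, hammer, bowl, tin, scriber from where it was at the start of the episode above 0.03 m).
It also fails if it takes over 72 s, if anything falls off the work surface, if the arm or the gripper's body presses on something with over 40 N, if the wrist force passes 120 N, or if a joint passes its speed limit or range.

## Robot

A 6-joint arm with a two-finger parallel gripper is mounted at the origin on the work surface. World frame = base frame: x ahead of the robot, y to its left, z up, the work surface at z = 0. Lengths are in m, angles in rad, forces in N, time in s.
With the tool pointing down it reaches from about 0.4 to 0.825 m from the base axis. Payload 7 kg.
Tool frame: the origin (TCP) lies between the finger pads; the fingertips stand 22 mm ahead of it and the grasp point (between the pads) lies 3 mm ahead of it (arm.tip_reach is the distance from the TCP to the fingertips, in m); z points along the fingers, y is the line along which they close (so a half turn about z gives the same grasp; the last joint's range is limited). The gripper opens to 88 mm and grips with 3 to 60 N. Pads are 19 mm wide; open, the fingers measure 130 mm over their backs; the gripper's body (78 mm by 193 mm) begins 47 mm behind the grasp point.
Start: joints at [-0.965, 0.359, 0.012, 0, -1.224, -0.288], TCP at [0.211, -0.641, 0.249] pointing down, gripper open.
Joint ranges: [-3.07, 3.07], [-1.43, 2.12], [-1.02, 1.25], [-3.03, 1.67], [-3.05, -0], [-3.03, 3.03]. Speed limits (rad/s): [2.39, 2.39, 3.01, 3.14, 3.14, 3.14].

## Interface

Orientations are given as [roll, pitch, yaw] about the fixed x, y, z axes, in that order (R = Rz(yaw) Ry(pitch) Rx(roll)).
In Python, from station import arm, viewer gives the robot as it stands. The module is installed in compiled form; this text tells all that it offers.
- The arm moves only by the tool apply_moves, never from a script. Its argument "commands" is a list that holds one entry, the list of rows, each a list of 5 numbers: the closure, from -1 (fully open) to 1 (shut), then the shift along the world's x, y, z as a fraction of full scale, then the turn about the world's z as a fraction of full scale. In form: [[[fingers, tx, ty, tz, yaw], ...]]. A call has 1 to 12 rows; each row shifts and turns the commanded pose from where the row before left it; what a row does not reach is not made up. Full scale, the value 1, is 20 cm for a shift and pi rad for a turn. A row lasts 1/10 s, in which the tool goes at most 50 mm and 8.59 degrees, less where a joint would pass 70% of its speed; a pose out of reach is approached as far as the arm can. A call with a number of a shift or a turn outside -1 to 1 is refused whole. A call with a gripper value outside its range is refused whole. The fingers move at their own pace and stop on an object; "force" is the grip in N (left out, the last holds). Time passes only in rows, so rows that do not move let the fingers close. It gives the time, the measured TCP pose, the force, the opening and the grip force at its end, in the units of the state.
- arm.get_state(): the state, without advancing time (a new reading comes with each control period).
- viewer.grab_frame(name): name is "side" or "top" or "wrist"; returns a dict with "image" (420x560x3 uint8, blue, green, red), "mtx" (3x3 intrinsics, pixels), "rvec" (rotation vector, rad) and "tvec" (3), from world to camera coordinates, as OpenCV has them. Camera axes: x right, y down, z forward; pixel columns grow to the right and rows downward; lengths in m; the calibration is good to about 2 mm. A picture is of the moment at which its call begins. There is no depth.
- arm.job_done(): hands the job in; it is judged then, once.
The state is a dict: "t": time; "q": joint angles; "qd": joint speeds; "joint_efforts": joint torques, N m; "eef_pos": TCP position; "ee_rot": TCP orientation; "force": force on the tool from outside, world axes, zero at the start; "moment": the same for the moment, N m; "width": finger opening in m; "gripper_force": force on a finger pad.
Only numpy, scipy, OpenCV 4.12 (cv2) and the standard library are available. Lean on these libraries where they do the work, as an engineer would, in place of code of your own. Each camera call takes 0.05 s, during which the arm holds its last target. There are 200 camera calls.

## Working session

There is one attempt and no reset: what is moved stays moved. The work goes in short steps, Python scripts to look and compute and a tool call to move; the robot and the scene stay as the last step left them, time stands still between calls to the robot, and variables do not carry over. Pictures are saved under pics/ and viewed, at most 10 in all, crops included, and the job is handed in when it is done.

Besides the shell and the picture viewer there is one more tool, called after "Call:" in YAML: its name, and indented under it one key for each argument. apply_moves: Moves the arm, as the interface text tells. Shift numbers are shares of 20 cm and turn numbers shares of pi rad, none past 1 either way. Its arguments: {"type":"object","properties":{"commands":{"type":"array","items":{"type":"array","items":{"type":"array","items":{"type":"number"}}}},"force":{"type":"number"}},"required":["commands"]}

```bash
mkdir -p pics
cat > h.py <<'E'
import numpy as np, cv2
from station import arm, viewer
def grab(n):
    f=viewer.grab_frame(n); R=cv2.Rodrigues(np.array(f['rvec'],float))[0]
    f['R']=R; f['t']=np.array(f['tvec'],float).ravel(); f['K']=np.array(f['mtx'],float); return f
def ray(f,u,v,z):
    d=f['R'].T@np.linalg.solve(f['K'],[u,v,1.]); c=-f['R'].T@f['t']
    return c+d*(z-c[2])/d[2]
def proj(f,p):
    return cv2.projectPoints(np.array([p],float),f['R'],f['t'],f['K'],None)[0].ravel()
E
python3 - <<'E'
from h import *
a=grab('top');b=grab('side')
cv2.imwrite('pics/top.png',a['image']);cv2.imwrite('pics/side.png',b['image'])
for f in(a,b):print(f['K'].round(1).tolist(),(-f['R'].T@f['t']).round(3),f['R'].round(2).tolist())
print(arm.get_state())
E
```

```text
[[429.6, 0.0, 285.0], [0.0, 429.6, 208.2], [0.0, 0.0, 1.0]] [0.347 0.034 1.094] [[0.02, -1.0, -0.01], [-0.98, -0.02, -0.19], [0.19, 0.02, -0.98]]
[[478.1, 0.0, 273.8], [0.0, 478.1, 210.0], [0.0, 0.0, 1.0]] [0.078 0.769 0.752] [[-0.84, -0.54, -0.01], [-0.32, 0.51, -0.8], [0.44, -0.67, -0.6]]
{'t': 0.1, 'q': array([-9.64879185e-01,  3.59325522e-01,  1.11591065e-02, -2.83389547e-04,
       -1.22411074e+00, -2.88124570e-01]), 'qd': array([-5.42627373e-04, -1.94661817e-03,  1.38280617e-03,  1.49554212e-03,
        8.07081653e-06,  1.27915068e-05]), 'joint_efforts': array([-1.59178322e-03, -5.84163308e+01,  2.93753582e+01,  7.01554924e+00,
        1.01999781e-02, -6.21310005e-05]), 'eef_pos': array([ 0.21077762, -0.64082483,  0.24771801]), 'ee_rot': array([ 3.14009716e+00, -1.65383629e-04, -2.82389645e+00]), 'force': array([0.15183698, 0.18610182, 1.05610221]), 'moment': array([ 0.0442134 , -0.01133682,  0.01641184]), 'gripper_force': 0.0, 'width': 0.08789221621598703}
```

View pics/top.png

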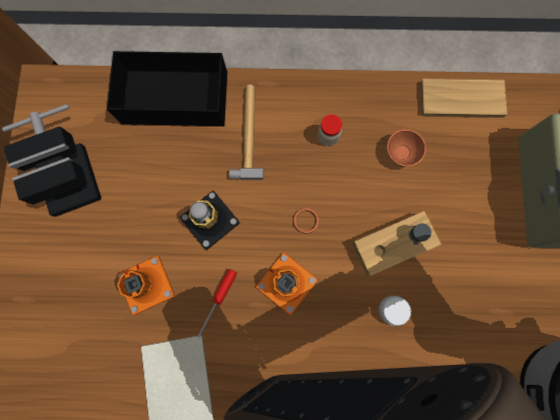

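View pics/side.png

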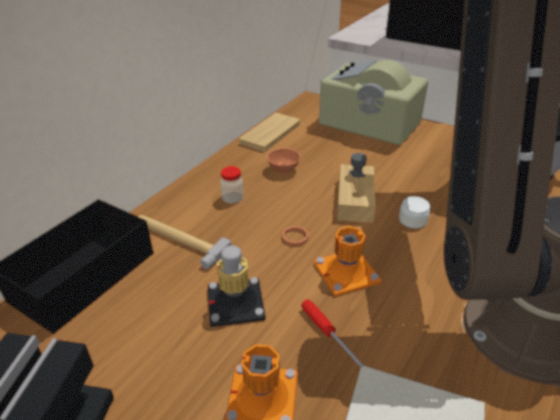

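The top view shows the black post at about (209,218) with its steel head at (201,211), the block's empty hole at (380,251), and the flat stake at (421,233). The orange posts are look-alikes. Next I zoom in to get the details.

Run:
```python
from h import *
a=grab('top');b=grab('side')
A=a['image'];B=b['image']
c1=cv2.resize(A[180:260,165:265],(400,320),interpolation=cv2.INTER_CUBIC)
c2=cv2.resize(A[205:285,345:445],(400,320),interpolation=cv2.INTER_CUBIC)
c3=cv2.resize(B[240:330,190:280],(320,320)[:2],interpolation=cv2.INTER_CUBIC)
c3=cv2.resize(B[240:320,185:285],(400,320),interpolation=cv2.INTER_CUBIC)
c4=cv2.resize(B[145:225,310:410],(400,320),interpolation=cv2.INTER_CUBIC)
im=np.vstack([np.hstack([c1,c2]),np.hstack([c3,c4])])
cv2.imwrite('pics/z1.png',im[:600])
for n,f,(x0,x1,y0,y1) in(('top',a,(165,265,180,260)),('side',b,(185,285,240,330))):
    h=cv2.cvtColor(f['image'],cv2.COLOR_BGR2HSV)[y0:y1,x0:x1].astype(int)
    m=((h[...,0]<8)|(h[...,0]>172))&(h[...,1]>150)&(h[...,2]>70)
    n_,l,s,c=cv2.connectedComponentsWithStats(m.astype(np.uint8))
    for i in range(1,n_):print(n,'red',s[i],c[i]+[x0,y0])
```

```text
side red [24 60  6  5 20] [211.25 301.85]
```

View pics/z1.png

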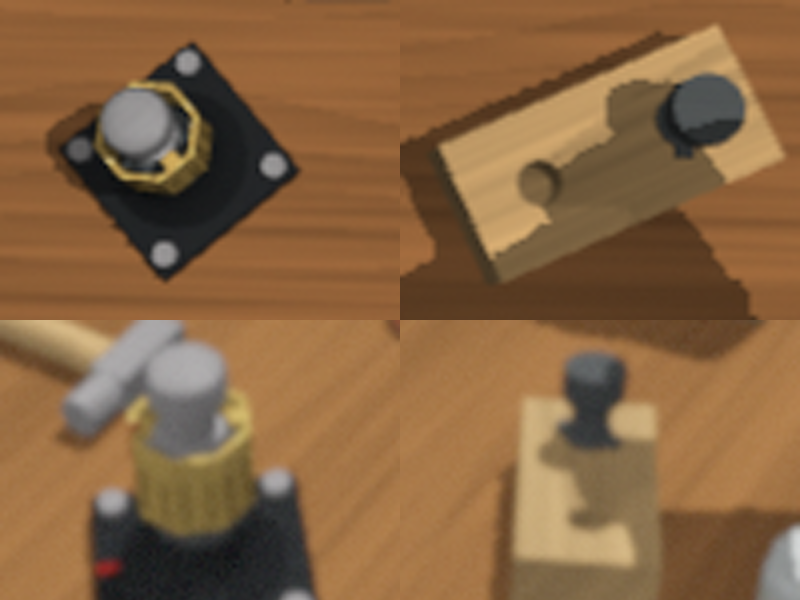

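Crops: the post's bolts, the head, the hole (380,250.8) and the block corners are all clear. The red line on the base is on its left edge in the side view, at (211,302).

Run:
```python
from h import *
a=grab('top');b=grab('side')
bo=[ray(a,u,v,.014) for u,v in((212,195.5),(233.25,221.25),(205.75,243.5),(185,217.5))]
print(np.round(bo,4),np.mean(bo,0))
c=np.mean(bo,0)
print('head top',ray(a,198.8,209.3,.147),'side',ray(b,185+187/4,240+(361-320)/4,.147))
r=ray(b,211.25,301.85,.012);print('red',r,np.degrees(np.arctan2(*(r-c)[[1,0]])))
for i in range(4):
  d=bo[(i+1)%4]-bo[i];print(np.degrees(np.arctan2(d[1],d[0])),np.linalg.norm(d))
h=ray(a,380,250.75,.05);s=ray(a,421.75,232.5,.106);print('hole',h,'flat',s,s-h)
k=[ray(a,u,v,.05) for u,v in((354.5,241.75),(424.25,211.25),(441,243.75),(369.5,275.75))];print(np.round(k,4),np.mean(k,0))
print('hole side',ray(b,310+(590-400)/4,145+(518-320)/4,.05))
```

```text
[[0.5859 0.2407 0.014 ]
 [0.5199 0.1826 0.014 ]
 [0.4615 0.2495 0.014 ]
 [0.5268 0.3066 0.014 ]] [0.52352403 0.2448672  0.014     ]
head top [0.52412402 0.24320957 0.147     ] side [0.5211985  0.24395923 0.147     ]
red [0.5602333  0.27728213 0.012     ] 41.44506473169985
-138.6517552930298 0.08793874392116631
131.15123344398918 0.08880089885678036
41.15522783693662 0.0868172519538712
-48.12311425302473 0.08851167365941139
hole [ 0.44981589 -0.1817228   0.05      ] flat [ 0.48870049 -0.26702563  0.106     ] [ 0.0388846  -0.08530283  0.056     ]
[[ 0.4703 -0.1202  0.05  ]
 [ 0.5496 -0.2921  0.05  ]
 [ 0.4702 -0.3296  0.05  ]
 [ 0.3893 -0.1556  0.05  ]] [ 0.46986379 -0.22437872  0.05      ]
hole side [ 0.44748782 -0.18080658  0.05      ]
```

Call:
apply_moves:
  commands:
    - [[-1,0.13,0.184,0,0.0108],[-1,0.13,0.184,0,0.0108],[-1,0.13,0.184,0,0.0108],[-1,0.13,0.184,0,0.0108],[-1,0.13,0.184,0,0.0108],[-1,0.13,0.184,0,0.0108],[-1,0.13,0.184,0,0.0108],[-1,0.13,0.184,0,0.0108],[-1,0.13,0.184,0,0.0108],[-1,0.13,0.184,0,0.0108],[-1,0.13,0.184,0,0.0108],[-1,0.13,0.184,0,0.0108]]

```text
t: 1.5
eef_pos: [0.5237, -0.1978, 0.2489]
ee_rot: [-3.141, 0.0, -2.415]
force: [0.4, -0.6, -0.3]
width: 0.0874
gripper_force: 0.0
```

Call:
apply_moves:
  commands:
    - [[-1,0,0.22,0,0],[-1,0,0.22,0,0],[-1,0,0.22,0,0],[-1,0,0.22,0,0],[-1,0,0.22,0,0],[-1,0,0.22,0,0],[-1,0,0.22,0,0],[-1,0,0.22,0,0],[-1,0,0.22,0,0],[-1,0,0.22,0,0],[-1,0,0,0,0],[-1,0,0,0,0]]

```text
t: 2.7
eef_pos: [0.5225, 0.2414, 0.2482]
ee_rot: [3.142, -0.001, -2.415]
force: [0.0, -1.0, 0.7]
width: 0.0878
gripper_force: 0.0
```

Run:
```python
from h import *
w=grab('wrist');cv2.imwrite('pics/w1.png',w['image'])
print((-w['R'].T@w['t']).round(3),w['K'][0,0])
for p in((.523,.2445,.147),(.523,.2445,.110)):print(proj(w,p))
h=cv2.cvtColor(w['image'],cv2.COLOR_BGR2HSV)
```

```text
[0.459 0.185 0.385] 372.1616734681008
[282.61412577 225.08317433]
[282.25441266 208.59172215]
```

View pics/w1.png

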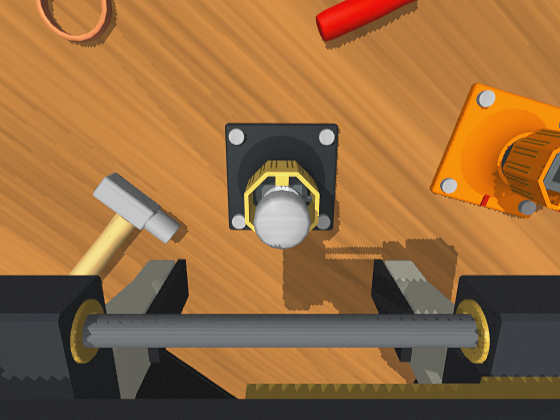

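The wrist view shows the post squared up in the image, with upper bolts at (236.5,136.5) and (326.5,136.5), and the head at about x 281.

Run:
```python
from h import *
w=grab('wrist')
im=w['image'];h=cv2.cvtColor(im,cv2.COLOR_BGR2HSV)
b=[ray(w,*p,.014) for p in((236.5,136.5),(326.5,136.5))]
e=b[1]-b[0];a=np.arctan2(e[1],e[0]);print(b,np.degrees(a),np.linalg.norm(e))
for s in(1,-1):
  n=np.array([-e[1],e[0],0])/np.linalg.norm(e)*s
  print((b[0]+b[1])/2+n*.0435)
# brass extent: collar rim
m=cv2.inRange(h,(18,80,60),(35,255,255))[150:250,220:340];ys,xs=np.nonzero(m);print('brass x',xs.min()+220,xs.max()+220,ys.min()+150)
m=((h[...,1]<40)&(h[...,2]>90)).astype(np.uint8);m[:185]=0;m[250:]=0;m[:,:245]=0;m[:,320:]=0
ys,xs=np.nonzero(m)
for y in range(190,250,6):print(y,xs[ys==y].min() if (ys==y).any() else 0,xs[ys==y].max() if (ys==y).any() else 0)
s=arm.get_state();print(s['eef_pos'],s['ee_rot'])
```

```text
[array([0.51984641, 0.18122504, 0.014     ]), array([0.46107437, 0.24742793, 0.014     ])] 131.59727230271247 0.08852668860369407
[0.4579298  0.18544724 0.014     ]
[0.52299098 0.24320573 0.014     ]
brass x 245 320 161
190 263 302
196 263 300
202 261 304
208 257 306
214 256 309
220 245 310
226 245 319
232 257 309
238 260 305
244 267 299
[0.52273763 0.23983037 0.24848515] [-3.14156882e+00 -3.97684845e-04 -2.41679910e+00]
```

Call:
apply_moves:
  commands:
    - [[-1,0.001,0.02,0,0],[-1,0,0,-0.12,0],[-1,0,0,-0.12,0],[-1,0,0,-0.12,0],[-1,0,0,-0.12,0],[-1,0,0,-0.12,0],[-1,0,0,-0.1,0],[-1,0,0,0,0],[-1,0,0,0,0]]

```text
t: 3.7
eef_pos: [0.5235, 0.2439, 0.1091]
ee_rot: [-3.141, -0.0, -2.417]
force: [0.0, 0.1, 0.1]
width: 0.0877
gripper_force: 0.0
```

Call:
apply_moves:
  commands:
    - [[1,0,0,0,0],[1,0,0,0,0],[1,0,0,0,0],[1,0,0,0,0],[1,0,0,0,0],[1,0,0,0,0],[1,0,0,0,0],[1,0,0,0,0]]
  force: 40

```text
t: 4.5
eef_pos: [0.5234, 0.2444, 0.1091]
ee_rot: [-3.141, 0.001, -2.417]
force: [0.4, -2.6, 5.7]
width: 0.058
gripper_force: 40.0
```

Call:
apply_moves:
  commands:
    - [[1,0,0,0.0225,0],[1,0,0,0.0225,0],[1,0,0,0.0225,0],[1,0,0,0,0],[1,0,0,0,0]]

```text
t: 5.0
eef_pos: [0.5234, 0.2443, 0.1209]
ee_rot: [-3.142, -0.0, -2.417]
force: [7.7, -1.2, -11.5]
width: 0.0578
gripper_force: 40.0
```

Call:
apply_moves:
  commands:
    - [[1,0,0,0.009,0],[1,0,0,0,0],[1,0,0,0,0.03],[1,0,0,0,0.03],[1,0,0,0,0]]

```text
t: 5.5
eef_pos: [0.5234, 0.2444, 0.1224]
ee_rot: [3.141, -0.0, -2.225]
force: [7.7, -1.0, -11.2]
width: 0.0578
gripper_force: 40.0
```

Call:
apply_moves:
  commands:
    - [[1,0,0,0,0.03],[1,0,0,0,0.03],[1,0,0,0,0.03],[1,0,0,0,0.03],[1,0,0,0,0.03],[1,0,0,0,0.03],[1,0,0,0,0]]

```text
t: 6.2
eef_pos: [0.5234, 0.2443, 0.1224]
ee_rot: [3.141, -0.0, -1.66]
force: [8.3, -1.0, -12.1]
width: 0.0577
gripper_force: 40.0
```

```bash
python3 -c "
from station import arm
s=arm.get_state();print(s['eef_pos'],s['ee_rot'],s['force'],s['moment'],s['joint_efforts'][5])"
```

```text
[0.52340197 0.24432981 0.12244857] [ 3.14133971e+00 -2.95392790e-04 -1.66001430e+00] [  8.26062302  -1.04324831 -12.10159343] [-0.31560679 -2.87954952 -0.11202183] 1.3133981823921204
```

Call:
apply_moves:
  commands:
    - [[1,0,0,0,0.02],[1,0,0,0,0.02],[1,0,0,0,0]]

```text
t: 6.5
eef_pos: [0.5234, 0.2443, 0.1224]
ee_rot: [3.141, -0.0, -1.535]
force: [7.8, -1.7, -11.1]
width: 0.0578
gripper_force: 40.0
```

```bash
cat > s.py <<'E'
from station import arm
s=arm.get_state();print(s['eef_pos'].round(4),s['ee_rot'].round(4),s['force'].round(1),s['moment'].round(3),s['joint_efforts'][5].round(2),s['width'])
E
python3 s.py
```

```text
[0.5234 0.2443 0.1224] [ 3.1412e+00 -3.0000e-04 -1.5355e+00] [  7.8  -1.7 -11.1] [-0.338 -2.813 -0.092] 0.92 0.057841124598102304
```

Call:
apply_moves:
  commands:
    - [[1,0,0,0,0.02],[1,0,0,0,0.015],[1,0,0,0,0]]

```text
t: 6.8
eef_pos: [0.5234, 0.2443, 0.1224]
ee_rot: [3.141, -0.0, -1.426]
force: [7.5, -0.9, -10.2]
width: 0.0576
gripper_force: 40.0
```

```bash
python3 s.py
```

```text
[0.5234 0.2443 0.1224] [ 3.1413e+00 -2.0000e-04 -1.4260e+00] [  7.5  -0.9 -10.2] [-0.314 -2.844 -0.093] 0.74 0.05764029182760044
```

Call:
apply_moves:
  commands:
    - [[1,0,0,0,0.015],[1,0,0,0,0.015],[1,0,0,0,0]]

```text
t: 7.1
eef_pos: [0.5234, 0.2443, 0.1225]
ee_rot: [3.141, -0.0, -1.332]
force: [8.4, -0.9, -12.0]
width: 0.0578
gripper_force: 40.0
```

```bash
python3 s.py
```

```text
[0.5234 0.2443 0.1225] [ 3.1413e+00 -2.0000e-04 -1.3318e+00] [  8.4  -0.9 -12. ] [-0.357 -2.826 -0.087] 0.73 0.057765659665638756
```

Call:
apply_moves:
  commands:
    - [[1,0,0,0,0.015],[1,0,0,0,0.015],[1,0,0,0,0]]

```text
t: 7.4
eef_pos: [0.5234, 0.2443, 0.1224]
ee_rot: [3.141, -0.0, -1.238]
force: [7.4, -1.9, -11.0]
width: 0.0575
gripper_force: 40.0
```

```bash
python3 s.py
```

```text
[0.5234 0.2443 0.1224] [ 3.1413e+00 -2.0000e-04 -1.2376e+00] [  7.4  -1.9 -11. ] [-0.359 -2.808 -0.161] 0.74 0.05752193244857961
```

Call:
apply_moves:
  commands:
    - [[1,0,0,0,0.012],[1,0,0,0,0.012],[1,0,0,0,0]]

```text
t: 7.7
eef_pos: [0.5234, 0.2443, 0.1224]
ee_rot: [3.141, -0.0, -1.163]
force: [7.7, -0.0, -11.1]
width: 0.0577
gripper_force: 40.0
```

```bash
python3 s.py
```

```text
[0.5234 0.2443 0.1224] [ 3.1412e+00 -2.0000e-04 -1.1625e+00] [  7.7  -0.  -11.1] [-0.304 -2.844 -0.173] 0.64 0.05769332076269592
```

Call:
apply_moves:
  commands:
    - [[1,0,0,0,0.012],[1,0,0,0,0.012],[1,0,0,0,0]]

```text
t: 8.0
eef_pos: [0.5235, 0.2444, 0.1224]
ee_rot: [3.141, 0.0, -1.088]
force: [7.7, -1.0, -11.4]
width: 0.0579
gripper_force: 40.0
```

```bash
python3 s.py
```

```text
[0.5235 0.2444 0.1224] [ 3.1414e+00  2.0000e-04 -1.0883e+00] [  7.7  -1.  -11.4] [-0.248 -2.885 -0.659] 1.14 0.05786316283252897
```

Call:
apply_moves:
  commands:
    - [[1,0,0,0,0.004],[1,0,0,-0.0175,0],[1,0,0,-0.0175,0],[1,0,0,-0.0175,0],[1,0,0,0,0],[1,0,0,0,0]]

```text
t: 8.6
eef_pos: [0.5235, 0.2444, 0.1137]
ee_rot: [-3.141, 0.0, -1.076]
force: [4.8, -1.1, -1.6]
width: 0.0575
gripper_force: 40.1
```

```bash
python3 s.py
```

```text
[0.5235 0.2444 0.1137] [-3.1407e+00  1.0000e-04 -1.0764e+00] [ 4.8 -1.1 -1.6] [-0.914 -1.326 -0.789] 0.82 0.05746580746307208
```

Call:
apply_moves:
  commands:
    - [[-1,0,0,0,0],[-1,0,0,0,0],[-1,0,0,0,0],[-1,0,0,0,0],[-1,0,0,0,0],[-1,0,0,0,0],[-1,0,0,0,0]]

```text
t: 9.3
eef_pos: [0.5231, 0.2444, 0.1133]
ee_rot: [3.142, 0.0, -1.075]
force: [0.2, 0.5, -0.5]
width: 0.0878
gripper_force: 0.0
```

Call:
apply_moves:
  commands:
    - [[-1,0,0,0.1,0],[-1,0,0,0.2,0],[-1,0,0,0.2,0],[-1,0,0,0.2,0],[-1,0,0,0,0],[-1,0,0,0,0]]

```text
t: 9.9
eef_pos: [0.5233, 0.2447, 0.2545]
ee_rot: [-3.139, 0.001, -1.075]
force: [0.6, -0.2, -0.8]
width: 0.0874
gripper_force: 0.0
```

```bash
python3 s.py
python3 - <<'E'
from h import *
w=grab('wrist')['image'];a=grab('top')['image'];b=grab('side')['image']
cv2.imwrite('pics/z2.png',np.vstack([cv2.resize(w,(560,420))[:280],np.hstack([cv2.resize(a[180:260,165:235],(280,320)),cv2.resize(b[240:320,200:270],(280,320))])]))
E
```

```text
[0.5233 0.2447 0.2545] [-3.1391e+00  1.0000e-03 -1.0753e+00] [ 0.6 -0.2 -0.8] [-0.035  0.227  0.01 ] 0.0 0.08742718206463887
```

View pics/z2.png

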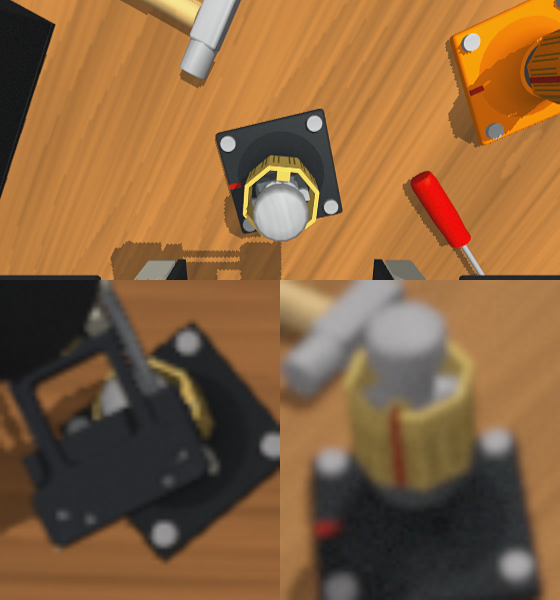

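The side view shows the red stripe turned towards the camera: pixel (229.5, 271–291). I check its angle and height against the open-notch numbers.

Run:
```python
from h import *
b=grab('side')
for t in (60,65,70,75):
  a=np.radians(41.6+t)
  for lift in(0.004,.010):
    print(t,lift,[proj(b,(.523+.029*np.cos(a),.244+.029*np.sin(a),z+lift)).round(1).tolist() for z in(.110,.062)])
c=b['image'][262:298,222:238].astype(int)
h=cv2.cvtColor(b['image'],cv2.COLOR_BGR2HSV)[262:298,222:238].astype(int)
m=((h[...,0]<9)|(h[...,0]>172))&(h[...,1]>140);ys,xs=np.nonzero(m)
for y in np.unique(ys):print(y+262,xs[ys==y]+222)
```

```text
60 0.004 [[225.6, 272.5], [227.5, 290.2]]
60 0.01 [[225.4, 270.2], [227.2, 288.0]]
65 0.004 [[226.9, 272.8], [228.7, 290.5]]
65 0.01 [[226.6, 270.5], [228.4, 288.3]]
70 0.004 [[228.1, 273.0], [229.9, 290.7]]
70 0.01 [[227.9, 270.7], [229.7, 288.5]]
75 0.004 [[229.4, 273.1], [231.1, 290.8]]
75 0.01 [[229.2, 270.8], [230.9, 288.7]]
282 [229]
283 [229]
285 [229]
286 [229]
287 [229]
290 [230]
```

Stripe bottom is at row 290 with a turn of about 69°, so the collar is in the open notch. Now the stake.

Call:
apply_moves:
  commands:
    - [[-1,0,0,-0.12,0],[-1,0,0,-0.12,0],[-1,0,0,-0.12,0],[-1,0,0,-0.12,0],[-1,0,0,-0.09,0],[-1,0,0,0,0],[-1,0,0,0,0]]

```text
t: 10.8
eef_pos: [0.5231, 0.2442, 0.139]
ee_rot: [3.14, -0.001, -1.075]
force: [0.9, 0.4, 0.3]
width: 0.0878
gripper_force: 0.0
```

Call:
apply_moves:
  commands:
    - [[1,0,0,0,0],[1,0,0,0,0],[1,0,0,0,0],[1,0,0,0,0],[1,0,0,0,0],[1,0,0,0,0],[1,0,0,0,0],[1,0,0,0,0],[1,0,0,0,0],[1,0,0,0,0]]
  force: 30

```text
t: 11.8
eef_pos: [0.5232, 0.2445, 0.1395]
ee_rot: [-3.141, -0.0, -1.075]
force: [0.3, 0.4, 0.9]
width: 0.0387
gripper_force: 30.0
```

Call:
apply_moves:
  commands:
    - [[1,0,0,0.03,0],[1,0,0,0.05,0],[1,0,0,0.05,0],[1,0,0,0.1,0],[1,0,0,0.1,0],[1,0,0,0.1,0],[1,0,0,0,0],[1,0,0,0,0]]

```text
t: 12.6
eef_pos: [0.5228, 0.2444, 0.2256]
ee_rot: [-3.141, 0.001, -1.075]
force: [-0.4, 0.8, -4.3]
width: 0.0391
gripper_force: 30.0
```

```bash
python3 s.py
python3 - <<'E'
from h import *
b=grab('side')
cv2.imwrite('pics/z3.png',cv2.resize(b['image'][170:320,150:350],(800,600)))
E
```

```text
[0.5228 0.2444 0.2256] [-3.1410e+00  7.0000e-04 -1.0755e+00] [-0.4  0.8 -4.3] [-0.03   0.173 -0.051] 0.0 0.0391170536891854
```

View pics/z3.png

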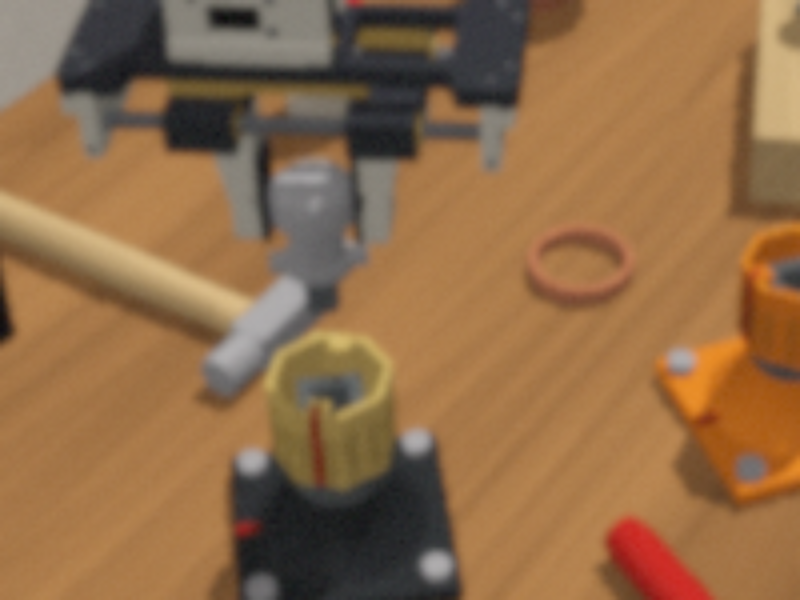

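The stake hangs upright in the fingers, clear of the post, and the collar stays open. Now over to the hole.

Call:
apply_moves:
  commands:
    - [[1,-0.02,-0.1,0,0],[1,-0.031,-0.18,0,0],[1,-0.031,-0.18,0,0],[1,-0.031,-0.18,0,0],[1,-0.031,-0.18,0,0],[1,-0.031,-0.18,0,0],[1,-0.031,-0.18,0,0],[1,-0.031,-0.18,0,0],[1,-0.031,-0.18,0,0],[1,-0.031,-0.18,0,0],[1,-0.031,-0.18,0,0],[1,-0.031,-0.18,0,0]]

```text
t: 13.85
eef_pos: [0.4492, -0.1732, 0.2245]
ee_rot: [3.14, 0.001, -1.075]
force: [0.8, -0.4, -3.5]
width: 0.039
gripper_force: 30.0
```

Call:
apply_moves:
  commands:
    - [[1,-0.004,-0.047,0,0],[1,0,0,-0.1,0],[1,0,0,-0.1,0],[1,0,0,-0.1,0],[1,0,0,0,0],[1,0,0,0,0],[1,0,0,0,0]]

```text
t: 14.55
eef_pos: [0.4507, -0.181, 0.1663]
ee_rot: [-3.141, -0.001, -1.075]
force: [-0.4, 0.2, -3.2]
width: 0.0388
gripper_force: 30.0
```

```bash
python3 s.py
python3 - <<'E'
from h import *
fs=[grab(n) for n in('wrist','side','top')]
for f in fs: print([proj(f,(.4497,-.181,z)).round(1).tolist() for z in(.05,.10)])
b=fs[1]['image'];a=fs[2]['image']
cv2.imwrite('pics/z4.png',np.vstack([cv2.resize(fs[0]['image'],(560,420))[:240],np.hstack([cv2.resize(b[135:225,315:385],(280,360)),cv2.resize(a[205:295,345:415],(280,360))])]))
E
```

```text
[ 0.4507 -0.181   0.1663] [-3.1407e+00 -8.0000e-04 -1.0747e+00] [-0.4  0.2 -3.2] [-0.011  0.125  0.058] -0.0 0.038822984583534795
[[280.3, 215.0], [280.4, 242.1]]
[[356.7, 194.2], [358.5, 177.7]]
[[379.7, 250.8], [384.1, 248.8]]
```

View pics/z4.png

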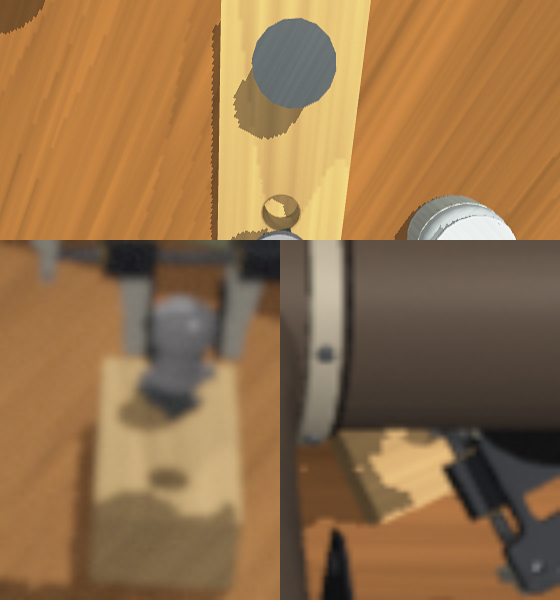

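In the wrist view the hole's mouth is centred at about (281.5,212.5), and the held stake is just below it. I compute its position.

Run:
```python
from h import *
f=grab('wrist')
print(ray(f,281.5,212.5,.05),ray(f,263,212.5,.05),ray(f,300,212.5,.05),ray(f,281.5,194.5,.05),ray(f,281.5,230.5,.05))
b=grab('side');print(ray(b,315+167/4,135+(477-240)/4,.05))
# stake axis offset from the TCP: bright-head columns in wrist view
h=cv2.cvtColor(f['image'],cv2.COLOR_BGR2HSV)
for y in(245,255,265,275):
  r=np.nonzero((h[y,225:335,1]<45)&(h[y,225:335,2]>80))[0]+225;print(y,r.min(),r.max())
print(proj(f,(.4507,-.181,.176)))
```

```text
[ 0.44987437 -0.1829988   0.05      ] [ 0.4615035  -0.17669587  0.05      ] [ 0.43824744 -0.18930052  0.05      ] [ 0.45624201 -0.19471691  0.05      ] [ 0.44330327 -0.17090629  0.05      ]
[ 0.44958016 -0.18082338  0.05      ]
245 252 321
255 249 323
265 225 334
275 225 320
[278.31495775 315.64081051]
```

Run:
```python
from h import *
f=grab('wrist')
cv2.imwrite('pics/z5.png',cv2.resize(f['image'][180:380,150:410],(780,600)))
```

```text
(no output)
```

View pics/z5.png

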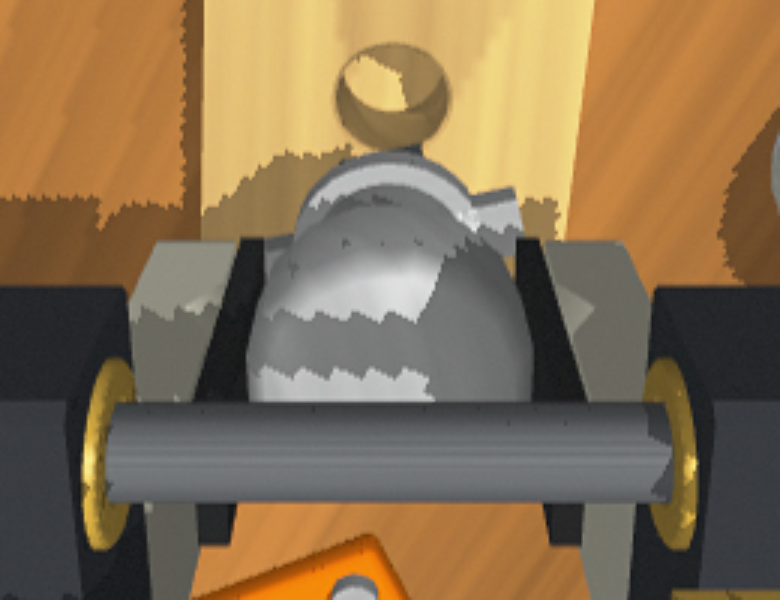

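The head spans crop columns 247–533 (centre 280 in the full image) and the hole's centre is about 280.7, so they are aligned sideways. Lowering slowly.

Call:
apply_moves:
  commands:
    - [[1,-0.002,-0.003,-0.06,0],[1,0,0,-0.06,0],[1,0,0,-0.06,0],[1,0,0,0,0],[1,0,0,-0.025,0],[1,0,0,-0.025,0],[1,0,0,-0.025,0],[1,0,0,-0.025,0],[1,0,0,0,0],[1,0,0,0,0]]

```text
t: 15.85
eef_pos: [0.4497, -0.1816, 0.1093]
ee_rot: [3.141, 0.0, -1.075]
force: [-0.1, 0.3, -3.3]
width: 0.0392
gripper_force: 30.0
```

Call:
apply_moves:
  commands:
    - [[1,0,0,-0.025,0],[1,0,0,-0.025,0],[1,0,0,-0.02,0],[1,0,0,0,0],[1,0,0,0,0]]

```text
t: 16.35
eef_pos: [0.4496, -0.1816, 0.0952]
ee_rot: [3.141, 0.0, -1.075]
force: [-1.1, -0.3, -3.8]
width: 0.039
gripper_force: 30.0
```

Call:
apply_moves:
  commands:
    - [[1,0,0,-0.008,0],[1,0,0,-0.008,0],[1,0,0,0,0],[1,0,0,0,0]]

```text
t: 16.75
eef_pos: [0.4497, -0.1816, 0.0922]
ee_rot: [3.142, -0.0, -1.075]
force: [-0.1, 0.0, -2.9]
width: 0.0389
gripper_force: 30.0
```

Call:
apply_moves:
  commands:
    - [[1,0,0,-0.005,0],[1,0,0,-0.003,0],[1,0,0,0,0],[1,0,0,0,0]]

```text
t: 17.15
eef_pos: [0.45, -0.1817, 0.0914]
ee_rot: [-3.141, -0.001, -1.075]
force: [-2.1, 0.9, 6.2]
width: 0.0392
gripper_force: 30.0
```

Contact at the expected height: the flange is seated. Release and retreat.

Call:
apply_moves:
  commands:
    - [[-1,0,0,0,0],[-1,0,0,0,0],[-1,0,0,0,0],[-1,0,0,0,0],[-1,0,0,0,0],[-1,0,0,0,0],[-1,0,0,0,0],[-1,0,0,0.1,0],[-1,0,0,0.2,0],[-1,0,0,0.2,0],[-1,0,0,0.2,0],[-1,0,0,0,0]]

```text
t: 18.35
eef_pos: [0.4526, -0.1821, 0.2362]
ee_rot: [-3.134, -0.006, -1.074]
force: [0.5, 0.3, -0.5]
width: 0.0878
gripper_force: 0.0
```

```bash
python3 s.py
python3 - <<'E'
from h import *
b=grab('side');w=grab('wrist')
print(proj(b,(.4498,-.1815,.099)),proj(w,(.4498,-.1815,.099)))
b=b['image']
cv2.imwrite('pics/z6.png',np.vstack([w['image'][:300],np.hstack([cv2.resize(b[145:220,315:385],(280,300)),cv2.resize(b[240:315,195:265],(280,300))])]))
E
```

```text
[ 0.4526 -0.1821  0.2362] [-3.1339 -0.0059 -1.0743] [ 0.5  0.3 -0.5] [0.029 0.09  0.033] -0.01 0.0877818640028719
[358.54969377 177.96248487] [281.46272875 208.35514416]
```

View pics/z6.png

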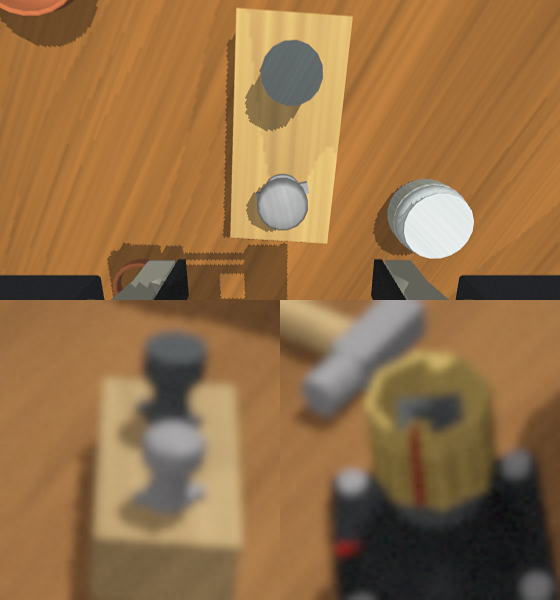

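The stake stands upright and home in the hole with its head at wrist (282,203). The collar is still open and the gripper is clear.

```bash
python3 -c "
from station import arm
print(arm.job_done())"
```

```text
the job is handed in; nothing more can be done
None
```

I handed the job in at about 18 s of the 72 s allowed: the collar stands open in its notch at about 69°, the mushroom stake is home and upright in the block's empty hole, and the other things on the bench were left alone; the hand-in gave no verdict.

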